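# Clamp the spice jar in the ratchet clamp and keep holding the trigger

### The arm

A 6-joint arm with a two-finger parallel gripper is mounted at the origin on a cart in front of the work surface, level with it; the furniture and walls round the work are solid. World frame = base frame: x ahead of the robot, y to its left, z up, the work surface at z = 0. Lengths are in mm, angles in degrees, forces in N, time in s.
With the tool pointing down it reaches from about 300 to 850 mm from the base axis. Payload 4.2 kg.
Tool frame: the origin (TCP) lies midway between the tips of the shut fingers; the grasp point (between the pads) lies 19 mm behind it; x points along the fingers, z is the direction in which the jaws open and shut, and the axes are right-handed (so a half turn about x gives the same grasp; the last joint's range is limited). The gripper opens to 91 mm and grips with 3 to 60 N. Pads are 32 mm wide; open, the fingers measure 118 mm over their backs; the gripper's body (76 mm by 178 mm) begins 60 mm behind the grasp point.
Start: joints at [74.083, 18.312, 89.639, -0, 72.044, -1.146], TCP at [146.6, 556.014, 213.976] pointing down, gripper open.
Joint ranges: [-177.97, 177.97], [-48.28, 115.42], [12.27, 149.76], [-77.06, 257.06], [2.81, 150.46], [-146.56, 146.56]. Speed limits (degrees/s): [147.25, 147.25, 180, 180, 180, 180].

### API

Orientations are given as [roll, pitch, yaw] about the fixed x, y, z axes, in that order (R = Rz(yaw) Ry(pitch) Rx(roll)).
In Python, from workcell import env gives the robot as it stands.
- The arm moves only by the tool send_rows, never from a script. Its argument "commands" is a list that holds one entry, the list of rows, each a list of 6 numbers: the shift along the tool's x, y, z normalised to -1 to 1, where 1 is 0.1 m, then the turn, a rotation vector about the tool's x, y, z normalised to -1 to 1, where 1 is 2 pi rad. In form: [[[x, y, z, wx, wy, wz], ...]]. A call has 1 to 20 rows; each row is the pose to reach, as a shift and turn from the pose commanded when the call began, along the tool's axes at that moment, turning the shorter way round; what a row does not reach only later rows make up. A row lasts 1/8 s, in which the tool goes at most 62.5 mm and 10.7 degrees, less where a joint would pass 70% of its speed; a pose out of reach is approached as far as the arm can. A call with a number of a shift or a turn outside -1 to 1 is refused whole. A call with a gripper value outside its range is refused whole. "jaw" is the closure, from -1 (fully open) to 1 (shut), so that 0 is half open, set as the call begins (left out, the last holds). The fingers move at their own pace and stop on an object; "force" is the grip in N (left out, the last holds). Time passes only in rows, so rows that repeat a pose let the fingers close. It gives the time, the measured TCP pose, the force and the opening at its end, in the units of the state.
- env.state(): the state, without advancing time (a new reading comes with each control period).
- env.grab_frame(name): name is "side" or "top" or "wrist"; returns (picture, depth): 420x560x3 uint8, red, green, blue; 420x560 float32, mm along the optical axis (not along the pixel's ray), 0 where there is no reading.
- env.get_calibration(name): a dict with "mtx" (3x3 intrinsics, pixels), "camera_from_world" (4x4, takes a point from world to camera coordinates). Camera axes: x right, y up, looking along -z (the intrinsics and any distortion apply to the point x, -y, -z); pixel columns grow to the right and rows downward; lengths in mm; the calibration is good to about 2 mm. A picture is of the moment at which its call begins: read the wrist's pose just before it. get_calibration takes no time and is no camera call; for the wrist camera it gives the pose at the moment of the call.
- env.job_done(): hands the job in, once; it reports no verdict.
The state is a dict: "time_s": time; "qpos": joint angles; "qvel": joint speeds; "effort": joint torques, N m; "ee_pos": TCP position; "ee_rot": TCP orientation; "force": force on the tool from outside, world axes, zero at the start; "torque": the same for the moment, N m; "gripper_width": finger opening in mm.
Only numpy, scipy, OpenCV 4.12 (cv2) and the standard library are available. Lean on these libraries where they do the work, as an engineer would, in place of code of your own. Each camera call takes 0.05 s, during which the arm holds its last target.

### The job

The spice jar standing in the ratchet clamp has a stuck cap, so clamp it fast: press the selector knob down, turn it clockwise to its other stop and let it spring up there, so that the ratchet bites, then pump the upright trigger towards the fixed handle until the sprung pad meets the jar and is pushed about halfway back into its jaw. Never push the pad near the end of its travel (the glass would crack), move the jaw only with the trigger, touch neither jaw nor jar, and leave the other things alone. Finish while still holding the trigger pressed towards the handle, with the jar gripped upright in the V of the far jaw.

Things in the scene. Friction and masses are not known exactly. Their poses are not given: they have to be found in the camera images.
- selector_grip (a point): Selector knob on the grey housing: black bar 36 long, 14 wide, 20 mm high. Point on the turning axis at mid-height of the bar, 76 mm above the worktop; x along the bar (steel line at the -x end), z up; turns and sinks with it. 11 mm below it a 33 mm disc joins the bar; 17 mm below (knob up), a fixed collar 41 mm wide. Free 40 mm round the axis at bar height.
- selector (a joint): Turn of the knob, rad: 0 = free (the trigger moves nothing), 1.05 = drive (the ratchet bites); grows clockwise from above. A catch stops it after about 0.15 rad unless it is pressed down 4 mm or more; let go within the last 0.15 rad it springs up and locks.
- selector_press (a joint): How far the selector is pressed down, m: 0 = up, 0.007 = fully down. Spring, 2.4 N at the start and 5.2 N fully down.
- trigger_face (a point): Centre of the rear face of the trigger, a black upright plate 34 mm wide, 12 thick, from 39 to 122 mm above the worktop, at the end opposite the jar; the point is 106 mm up. x: level along the clamp, from trigger over handle and knob to the jar, the way the trigger is pressed and the jaw goes; z up. Free space behind (-x) and above. Moves with the trigger.
- trigger (a joint): Travel towards the handle, m: 0 released, 0.026 full. Spring of 4.5 to 6 N returns it; driving the jaw takes 6 N more, plus the pad's spring. Teeth 8 mm apart: the first 0 to 8 mm of a stroke may be idle, then the jaw follows one to one (full stroke and return: up to 24 mm). On the return the jaw stays put (friction 6 N), but eases back until the pad is in 7 mm or less.
- handle_face (a point): Centre of the jar-side face of the fixed handle, a grey post 14 mm thick along the clamp, 36 wide, up to 128 mm above the worktop; the point is 106 mm up. Axes as trigger_face. Over the outer faces trigger and handle measure 54 mm released, 28 mm fully pressed. The knob's axis is 50 mm beyond this face.
- jaw (a joint): Advance of the moving jaw (grey plate on a toothed steel bar) towards the jar, m: 0 to 0.075; starts at 0 to 0.02, with 24 to 47 mm between pad and jar. Stays where it is left.
- pad_face (a point): Centre of the rubber front face, 46 x 46 mm, of the sprung pad that the moving jaw carries on two pins, about 57 mm above the worktop; axes as trigger_face. It faces the jar (+x).
- pad (a joint): How far the pad is pushed back into the jaw, m: 0 = fully out, 0.018 = end of travel; the visible gap between pad plate and jaw plate is 18 mm less this. Spring 700 N/m: 0.7 N at first touch, 7 N about halfway.
- jar_centre (a point): Centre (half-way up) of the round glass spice jar with a black cap, 40 mm in diameter and 105 mm high, about 0.11 kg, which stands on the bed of the clamp just before the V of the fixed jaw at the far end.
- jar_seat (a point): Point on the clamp's bed, 8 mm above the worktop, over which the jar's centre stands when the jar rests in the V of the fixed jaw. Axes as trigger_face.
- mug: A mug, 92 x 127 x 95 mm, bystander; origin at its underside.
- tin: A low tin, 75 mm in diameter, 58 mm high, bystander; origin at its underside.
- salt_shaker: A salt shaker, 44 mm in diameter, 90 mm high, bystander; origin at its underside.
Things that resemble listed ones, but are neither listed nor needed, are in the scene too. What is shaped like the part that bears jar_centre but orange or purple is not meant.

How it is judged (in metres and radians):
On the way, in this order (a step that is already met when the one before it is completed fails the run):
1. the selector is turned to drive and has sprung up there (value of joint selector above 0.85 rad and value of joint selector_press below 0.003 m), for 0.2 s.
2. the trigger has pumped the pad against the jar (contact force between pad and jar above 0.5 N and value of joint pad above 0.001 m), for 0.1 s.
At the end, for the whole second after the job is handed in: The robot holds the trigger at least 4 mm in with at least 2 N; the pad presses the jar with over 2 N and is pushed back 5 to 13 mm of its 18 mm; the selector is up (within 3 mm) and turned to drive (over 0.85 rad); the jar is upright (0.08 rad) with its centre within 8 mm of the seat in the V (all of step 1 and value of joint pad between 0.005 and 0.013 m and contact force between pad and jar above 2 N and value of joint trigger above 0.004 m and contact force between any of the fingers, the arm and trigger above 2 N and angle between jar_centre's own z axis and vertical below 0.08 rad and horizontal distance between jar_centre and jar_seat below 0.008 m); the arm keeps its last pose, push and grip.
It fails at once if the pad is pushed back more than 16 mm: the jar cracks (value of joint pad above 0.016 m).
It fails at once if the robot pushes the jaw or its pad (contact force between any of the arm, the fingers and jaw above 1 N or contact force between any of the arm, the fingers and pad above 1 N).
It fails at once if the robot touches the jar (contact force between any of the arm, the fingers and jar above 1 N).
It fails at once if a bystander is moved by more than 30 mm (distance of any of mug, tin, salt_shaker from where it was at the start of the episode above 0.03 m).
It also fails if it takes over 62 s, if anything falls off the work surface, if the arm or the gripper's body presses on something with over 40 N, if the wrist force passes 120 N, or if a joint passes its speed limit or range.

## Working session

There is one attempt and no reset: what is moved stays moved. The work goes in short steps, Python scripts to look and compute and a tool call to move; the robot and the scene stay as the last step left them, time stands still between calls to the robot, and variables do not carry over. Pictures are saved under pics/ and viewed, and the job is handed in when it is done.

Besides the shell and the picture viewer there is one more tool, called after "Call:" as name(argument=value, ...) on one line, values as JSON. send_rows: Moves the arm, as the interface text tells. Its arguments: {"type":"object","properties":{"commands":{"type":"array","items":{"type":"array","items":{"type":"array","items":{"type":"number","minimum":-1,"maximum":1}}}},"jaw":{"type":"number"},"force":{"type":"number"}},"required":["commands"]}

```bash
mkdir -p pics; ls
python3 - <<'E'
from workcell import env
import cv2,numpy as np
print(env.state())
for n in ["side","top","wrist"]:
    c=env.get_calibration(n);print(n,c["mtx"].round(1).tolist(),np.array(c["camera_from_world"]).round(3).tolist(),c.keys())
    p,d=env.grab_frame(n);cv2.imwrite(f"pics/{n}0.png",p[...,::-1]);np.save(f"{n}0.npy",d)
E
```

```text
pics
{'time_s': 0.0, 'qpos': array([ 7.40830348e+01,  1.83515662e+01,  8.97060297e+01, -6.66392174e-04,
        7.20440537e+01, -1.14694353e+00]), 'qvel': array([ 0.01821252, -0.07608863,  0.01934621, -0.04957958, -0.04600324,
        0.04646414]), 'effort': array([ 3.86851734e-04, -4.12472177e+01, -2.31971633e+01,  7.27608288e-02,
        4.57893033e-02, -1.48570421e-04]), 'ee_pos': array([146.4648321 , 555.51148387, 213.12358592]), 'ee_rot': array([ 179.21016931,   89.89834837, -105.55964634]), 'force': array([0.29456164, 0.16019285, 0.38350867]), 'torque': array([-0.02007331,  0.05497865,  0.02850891]), 'gripper_width': 91.28555733688704}
side [[474.3, 0.0, 285.3], [0.0, 474.3, 205.5], [0.0, 0.0, 1.0]] [[-0.999, 0.036, 0.023, 535.478], [0.006, -0.432, 0.902, -67.692], [0.042, 0.901, 0.431, -1273.836], [0.0, 0.0, 0.0, 1.0]] dict_keys(['mtx', 'camera_from_world'])
top [[457.1, 0.0, 283.8], [0.0, 457.1, 213.0], [0.0, 0.0, 1.0]] [[0.016, -0.999, 0.041, 33.215], [0.991, 0.022, 0.132, -561.895], [-0.133, 0.038, 0.99, -940.614], [0.0, 0.0, 0.0, 1.0]] dict_keys(['mtx', 'camera_from_world'])
wrist [[315.6, 0.0, 277.7], [0.0, 315.6, 208.8], [0.0, 0.0, 1.0]] [[0.255, 0.967, -0.002, -574.499], [-0.932, 0.245, -0.267, 29.153], [-0.257, 0.07, 0.964, -391.376], [0.0, 0.0, 0.0, 1.0]] dict_keys(['mtx', 'camera_from_world'])
```

View pics/top0.png

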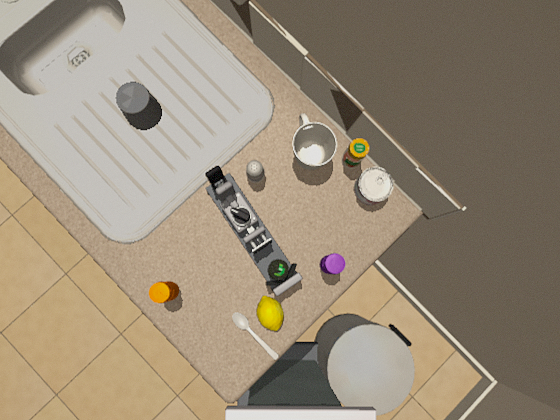

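View pics/side0.png

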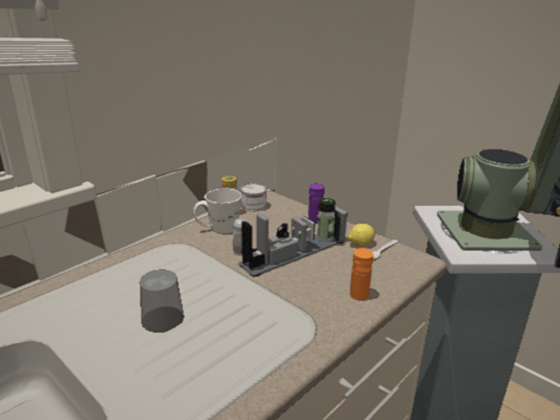

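View pics/wrist0.png

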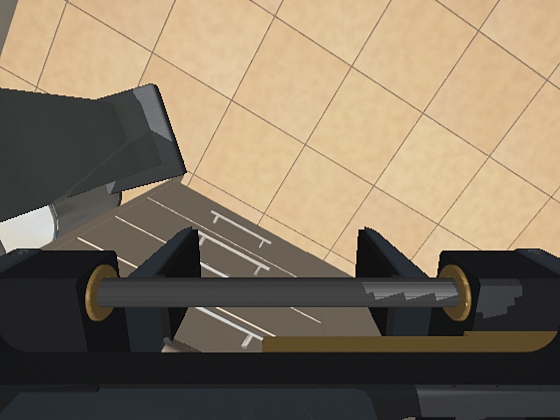

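Top view: the clamp runs from the trigger (215,175) over handle (222,188), knob (240,215) and pad (262,242) to the jar with its green/black cap (278,268). Jar lookalikes are orange (160,292), a jar at (359,147) and purple (333,263). Only the jar at (278,268) stands in the clamp. Next are enlarged crops.

```bash
cat > h.py <<'E'
import numpy as np,cv2
from workcell import env
def px2w(cal,u,v,z=None,depth=None):
    K=np.array(cal["mtx"]);T=np.array(cal["camera_from_world"]);R=T[:3,:3];t=T[:3,3]
    r=np.linalg.inv(K)@np.array([u,v,1.]);r=np.array([r[0],-r[1],-r[2]])
    C=-R.T@t;d=R.T@r
    s=(z-C[2])/d[2] if z is not None else depth
    return C+s*d
def w2px(cal,p):
    K=np.array(cal["mtx"]);T=np.array(cal["camera_from_world"]);c=T[:3,:3]@np.array(p,float)+T[:3,3]
    q=K@np.array([c[0],-c[1],-c[2]]);return q[:2]/q[2]
E
python3 - <<'E'
import cv2,numpy as np
a=cv2.imread("pics/top0.png")[155:305,190:320];cv2.imwrite("pics/top0c.png",cv2.resize(a,None,fx=4,fy=4,interpolation=cv2.INTER_CUBIC))
a=cv2.imread("pics/side0.png")[185:285,225:365];cv2.imwrite("pics/side0c.png",cv2.resize(a,None,fx=5,fy=5,interpolation=cv2.INTER_CUBIC))
from h import *
c=env.get_calibration("top");d=np.load("top0.npy")
for n,u,v in [("trig",215,175),("handle",223,187),("knob",240,215),("pad",262,242),("jarcap",278,268),("table",200,240),("mug",314,145),("salt",255,168)]:
    print(n,px2w(c,u,v,depth=d[v,u]).round(1))
E
```

```text
trig [627.4 186.1  96.4]
handle [597.2 166.2 127.9]
knob [548.8 134.3  83.4]
pad [495.4  88.6  77.9]
jarcap [443.2  56.1 110.1]
table [502.4 224.3   2.2]
mug [721.5 -23.1   6.1]
salt [645.7 106.2  88.8]
```

View pics/top0c.png

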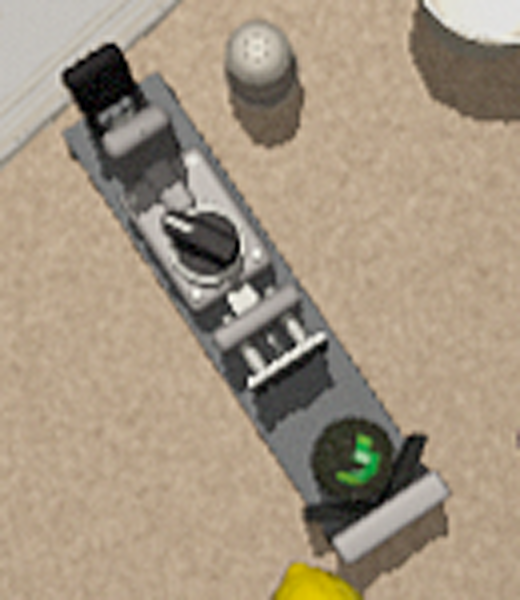

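View pics/side0c.png

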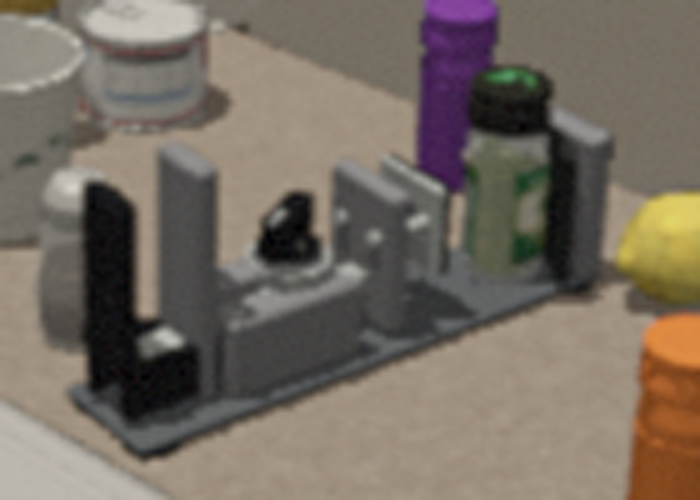

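The clamp is clear, and the target is the jar with the black cap and green mark. Now I'll measure the axis from handle, knob bar, and jar, and get the tool's frame.

```bash
cat >> h.py <<'E'
from scipy.spatial.transform import Rotation as Ro
def tool(s=None):
    s=s or env.state();return Ro.from_euler("xyz",s["ee_rot"],degrees=True),np.array(s["ee_pos"])
E
python3 - <<'E'
from h import *
c=env.get_calibration("top");d=np.load("top0.npy");im=cv2.imread("pics/top0.png")
R,p=tool();print("R\n",R.as_matrix().round(3))
w=env.get_calibration("wrist");T=np.array(w["camera_from_world"]);C=-T[:3,:3].T@T[:3,3]
print("cam in tool",R.inv().apply(C-p).round(1), "cam look in tool",R.inv().apply(-T[2,:3]).round(3))
# point cloud in the clamp region
pts=[];col=[]
for v in range(150,310):
  for u in range(195,320):
    if d[v,u]>0: pts.append(px2w(c,u,v,depth=d[v,u]));col.append((u,v))
P=np.array(pts);col=np.array(col)
def sel(lo,hi,box):
    m=(P[:,2]>lo)&(P[:,2]<hi)
    u0,u1,v0,v1=box; m&=(col[:,0]>=u0)&(col[:,0]<=u1)&(col[:,1]>=v0)&(col[:,1]<=v1);return P[m],col[m]
for n,lo,hi,b in [("handle",122,134,(205,245,170,205)),("trig",115,127,(200,240,160,190)),("knobtop",80,92,(225,258,200,232)),("cap",105,120,(260,300,250,290)),("fixjaw",95,104,(268,310,265,300)),("collar",54,66,(225,258,195,235))]:
    A,q=sel(lo,hi,b)
    if len(A)<4: print(n,len(A));continue
    r=cv2.minAreaRect(A[:,:2].astype(np.float32)); print(n,len(A),A.mean(0).round(1),[np.round(x,1) for x in r], np.median(A[:,2]).round(1))
E
```

```text
R
 [[-0.    -0.967  0.255]
 [-0.001  0.255  0.967]
 [-1.    -0.    -0.001]]
cam in tool [-170.8   76.2    0.3] cam look in tool [ 0.964 -0.267 -0.   ]
handle 124 [599.3 167.4 126.1] [array([614.1, 173.8]), array([51.8, 34.7]), np.float64(26.9)] 126.2
trig 168 [617.8 178.3 121.9] [array([614.4, 177.7]), array([54.8, 34.2]), np.float64(37.3)] 121.5
knobtop 169 [546.7 129.7  84.6] [array([541.5, 123.6]), array([75.2, 21.6]), np.float64(46.2)] 84.8
cap 336 [441.7  56.8 112.4] [array([441.3,  56.2]), array([38.6, 38.8]), np.float64(1.6)] 112.6
fixjaw 10 [428.5  59.3  99.9] [array([431.2,  53.2]), array([17.3, 41. ]), np.float64(17.5)] 99.8
collar 229 [563.3 141.1  60. ] [array([550.5, 132.4]), array([105.1,  38.8]), np.float64(39.8)] 59.6
```

Call:
send_rows(commands=[[[0,-0.5,-0.3,0,0,0],[0,-1,-0.6,0,0,0],[0,-1,-0.6,0,0,0]]], jaw=-0.3)

```text
time_s: 0.52
ee_pos: [229.8, 470.0, 213.9]
ee_rot: [-156.4, 89.9, -81.4]
force: [-0.2, 1.1, 1.0]
gripper_width: 63.7
```

Call:
send_rows(commands=[[[0,-0.5,-0.3,0,0,0],[0,-1,-0.6,0,0,0],[0,-1,-0.6,0,0,0]]])

```text
time_s: 0.9
ee_pos: [310.9, 387.4, 213.9]
ee_rot: [-139.3, 90.0, -64.3]
force: [-0.3, 0.8, -0.2]
gripper_width: 59.4
```

Call:
send_rows(commands=[[[0,-0.5,-0.3,0,0,0],[0,-1,-0.6,0,0,0],[0,-1,-0.6,0,0,0]]])

```text
time_s: 1.27
ee_pos: [392.2, 304.7, 213.8]
ee_rot: [-15.9, 90.0, 59.1]
force: [-0.3, 1.2, 0.3]
gripper_width: 59.6
```

Call:
send_rows(commands=[[[0,-0.5,-0.3,0,0,0],[0,-1,-0.6,0,0,0],[0,-1,-0.6,0,0,0]]])

```text
time_s: 1.65
ee_pos: [473.6, 221.9, 213.6]
ee_rot: [2.1, 90.0, 77.2]
force: [-0.7, 0.6, -0.6]
gripper_width: 59.0
```

Call:
send_rows(commands=[[[0,-0.5,-0.3,0.03,0,0],[0,-1,-0.67,0.06,0,0],[0,-1,-0.67,0.09,0,0],[0,-1,-0.67,0.12,0,0],[0,-1,-0.67,0.15,0,0],[0,-1,-0.67,0.18,0,0],[0,-1,-0.67,0.21,0,0],[0,-1,-0.67,0.24,0,0],[0,-1,-0.67,0.27,0,0],[0,-1,-0.67,0.3,0,0],[0,-1,-0.67,0.302,0,0],[0,-1,-0.67,0.302,0,0]]])

```text
time_s: 3.15
ee_pos: [551.3, 133.3, 213.9]
ee_rot: [154.8, 90.0, 121.5]
force: [-0.2, -0.5, -0.1]
gripper_width: 59.1
```

Run:
```python
from h import *
s=env.state();print(s["time_s"],s["ee_pos"],s["qpos"].round(1),s["gripper_width"]);R,p=tool(s);print(R.as_matrix().round(3))
c=env.get_calibration("wrist")
im,d=env.grab_frame("wrist");cv2.imwrite("pics/w1.png",im[...,::-1]);np.save("w1.npy",d);np.savez("w1cal.npz",**c)
```

```text
3.15 [551.31602939 133.25151748 213.87756211] [12.4 17.6 90.7  0.  71.7 45.7] 59.0626272358266
[[-0.     0.548  0.836]
 [ 0.001  0.836 -0.548]
 [-1.     0.    -0.001]]
```

View pics/w1.png

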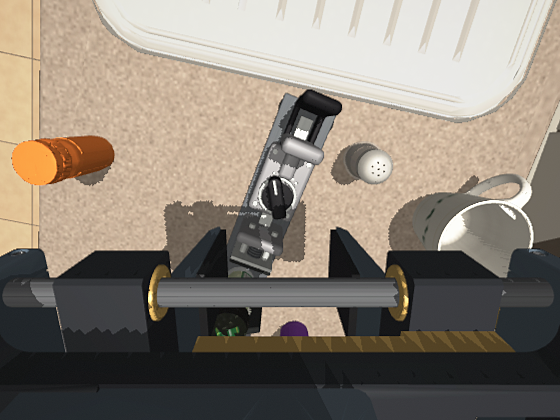

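Wrist view: knob at (276,197), handle top at (302,150), trigger top at (320,103). I'll enlarge and fit.

Run:
```python
from h import *
im=cv2.imread("pics/w1.png");d=np.load("w1.npy");z=np.load("w1cal.npz");c={k:z[k] for k in z}
cv2.imwrite("pics/w1c.png",cv2.resize(im[80:280,220:360],None,fx=4,fy=4,interpolation=cv2.INTER_CUBIC)[:, :])
P=[];Q=[]
for v in range(80,235):
  for u in range(225,360):
    if d[v,u]>0:P.append(px2w(c,u,v,depth=d[v,u]));Q.append((u,v))
P=np.array(P);Q=np.array(Q)
g=im[Q[:,1],Q[:,0]].max(1)
for n,lo,hi,b in [("handle",122,133,(275,330,130,170)),("trig",115,127,(290,345,85,120)),("knob",82,90,(258,296,172,222)),("collar",56,62.5,(250,305,165,225)),("disc",62.5,69,(250,305,165,225)),("box",45,56,(230,310,150,235)),("bed",5,12,(225,345,85,235))]:
    m=(P[:,2]>lo)&(P[:,2]<hi)&(Q[:,0]>=b[0])&(Q[:,0]<=b[1])&(Q[:,1]>=b[2])&(Q[:,1]<=b[3])
    A=P[m]
    if len(A)<5: print(n,len(A));continue
    r=cv2.minAreaRect(A[:,:2].astype(np.float32));print(n,len(A),A.mean(0).round(1),[np.round(x,1) for x in r],np.median(A[:,2]).round(1))
```

```text
handle 715 [595.9 167.1 126.8] [array([596. , 166.6]), array([14. , 36.1]), np.float64(34.7)] 127.1
trig 620 [628.9 190.4 120.6] [array([629.5, 190.2]), array([12. , 33.6]), np.float64(34.8)] 120.9
knob 552 [550.8 137.   85.2] [array([550.5, 136.8]), array([41.2, 13.9]), np.float64(64.3)] 85.3
collar 444 [559.5 141.7  59. ] [array([549.1, 133.9]), array([73.9, 40.3]), np.float64(41.3)] 59.1
disc 335 [549.6 134.2  65.4] [array([537.7, 130.7]), array([60.8, 32.1]), np.float64(17.1)] 65.4
box 1536 [558.  142.8  49.7] [array([548.7, 133.8]), array([91.6, 51.8]), np.float64(34.9)] 49.7
bed 1988 [576.8 165.9   7.8] [array([581. , 138.4]), array([213.3,  94.9]), np.float64(35.5)] 7.9
```

View pics/w1c.png

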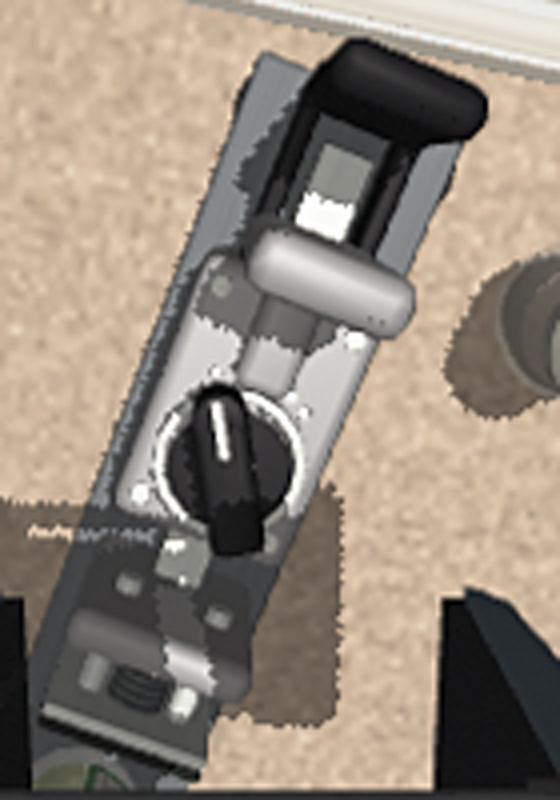

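The knob axis agrees three ways: handle +57 mm gives (549.2,134.2), collar (549.1,133.9), housing (548.7,133.8). Clamp direction is yaw −145.2°. The bar is about 30° off it. I'll align (−8° about tool x) and descend.

Call:
send_rows(commands=[[[0.3,-0.005,-0.022,-0.0222,0,0],[0.7,-0.005,-0.022,-0.0222,0,0],[1,-0.005,-0.022,-0.0222,0,0],[1,-0.005,-0.022,-0.0222,0,0],[1,-0.005,-0.022,-0.0222,0,0]]], jaw=0.2, force=20)

```text
time_s: 3.82
ee_pos: [550.6, 132.9, 115.2]
ee_rot: [41.9, 89.9, 16.4]
force: [1.0, 0.2, 0.6]
gripper_width: 36.6
```

Run:
```python
from h import *
s=env.state();R,p=tool(s);M=R.as_matrix();print(p.round(2),np.degrees(np.arctan2(M[1,2],M[0,2])),s["gripper_width"]);print(R.inv().apply(np.array([549.2,134,69])-p).round(2))
c=env.get_calibration("wrist")
im,d=env.grab_frame("wrist");cv2.imwrite("pics/w2.png",im[...,::-1])
print(w2px(c,[549.2,134,86]))
```

```text
[550.61 132.86 115.16] -25.462119628057902 36.56177390226571
[46.15  0.36 -1.84]
[276.57819082 236.86508466]
```

View pics/w2.png

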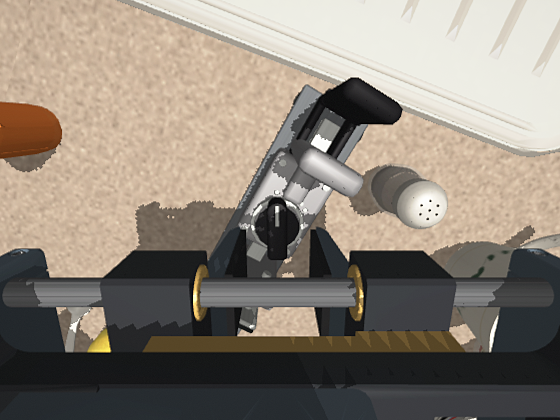

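The bar is vertical in the image at (277,230), midway between the fingers. I'll go down to tips at 69 mm, then close.

Call:
send_rows(commands=[[[0.2,0.003,-0.018,0,0,0],[0.4,0.003,-0.018,0,0,0],[0.46,0.003,-0.018,0,0,0],[0.46,0.003,-0.018,0,0,0],[0.46,0.003,-0.018,0,0,0]]])

```text
time_s: 4.5
ee_pos: [549.0, 133.7, 69.1]
ee_rot: [39.7, 89.9, 14.3]
force: [0.1, -1.5, -1.0]
gripper_width: 36.3
```

Call:
send_rows(commands=[[[0,0,0,0,0,0],[0,0,0,0,0,0],[0,0,0,0,0,0],[0,0,0,0,0,0],[0,0,0,0,0,0]]], jaw=1, force=25)

```text
time_s: 5.12
ee_pos: [549.8, 132.9, 68.4]
ee_rot: [12.1, 89.8, -13.4]
force: [3.8, -3.4, -0.9]
gripper_width: 13.6
```

Gripped at 13.6 mm (bar 14). Press down.

Call:
send_rows(commands=[[[0.03,0,0,0,0,0],[0.06,0,0,0,0,0],[0.075,0,0,0,0,0],[0.075,0,0,0,0,0]]])

```text
time_s: 5.62
ee_pos: [549.8, 132.9, 61.5]
ee_rot: [14.2, 89.8, -11.2]
force: [3.0, -3.8, 5.6]
gripper_width: 13.8
```

Call:
send_rows(commands=[[[0,0,0,0.025,0,0],[0,0,0,0.05,0,0],[0,0,0,0.075,0,0],[0,0,0,0.1,0,0],[0,0,0,0.125,0,0],[0,0,0,0.15,0,0],[0,0,0,0.167,0,0],[0,0,0,0.167,0,0]]])

```text
time_s: 6.62
ee_pos: [549.6, 133.3, 61.4]
ee_rot: [80.0, 89.8, -5.5]
force: [3.1, -4.1, 5.2]
gripper_width: 13.6
```

Run:
```python
from h import *
s=env.state();R,p=tool(s);M=R.as_matrix();print(p.round(2),np.degrees(np.arctan2(M[1,2],M[0,2])),s["gripper_width"],s["force"],s["torque"])
```

```text
[549.63 133.25  61.45] -85.47826676753417 13.593602747483684 [ 3.14287987 -4.11704691  5.17476652] [-0.73361625 -0.52674539  0.3001898 ]
```

Turned 60° while still down. Now raise 7.5 mm, then open.

Call:
send_rows(commands=[[[-0.03,0,0,0,0,0],[-0.06,0,0,0,0,0],[-0.075,0,0,0,0,0],[-0.075,0,0,0,0,0]]])

```text
time_s: 7.12
ee_pos: [549.6, 133.3, 68.3]
ee_rot: [79.9, 89.8, -5.6]
force: [3.8, -4.1, 2.0]
gripper_width: 13.8
```

Call:
send_rows(commands=[[[0,0,0,0,0,0],[0,0,0,0,0,0],[0,0,0,0,0,0],[0,0,0,0,0,0]]], jaw=0.3)

```text
time_s: 7.62
ee_pos: [547.8, 133.7, 67.7]
ee_rot: [-107.0, 90.0, 167.3]
force: [-0.4, 0.5, 0.1]
gripper_width: 32.4
```

Call:
send_rows(commands=[[[-0.3,0,0,0,0,0],[-0.6,0,0,0,0,0],[-1,0,0,0,0,0],[-1,0,0,0,0,0],[-1,0,0,0,0,0]]])

```text
time_s: 8.25
ee_pos: [547.5, 133.4, 167.3]
ee_rot: [-89.4, 89.9, -175.0]
force: [0.2, 0.0, -1.0]
gripper_width: 31.9
```

Run:
```python
from h import *
s=env.state();R,p=tool(s);M=R.as_matrix();print(p.round(2),np.degrees(np.arctan2(M[1,2],M[0,2])),M.round(3),s["qpos"].round(1),s["force"])
for n in ["wrist","top"]:
    im,d=env.grab_frame(n);cv2.imwrite(f"pics/{n}3.png",im[...,::-1]);np.save(f"{n}3.npy",d)
im=cv2.imread("pics/wrist3.png");cv2.imwrite("pics/w3c.png",cv2.resize(im[60:280,150:420],None,fx=2.7,fy=2.7,interpolation=cv2.INTER_CUBIC))
```

```text
[547.52 133.44 167.31] -85.615528934125 [[-0.001  0.997  0.076]
 [-0.     0.076 -0.997]
 [-1.    -0.001  0.   ]] [12.5 19.2 95.3  0.  65.5 98.1] [ 0.24577362  0.02578169 -0.96637131]
```

View pics/w3c.png

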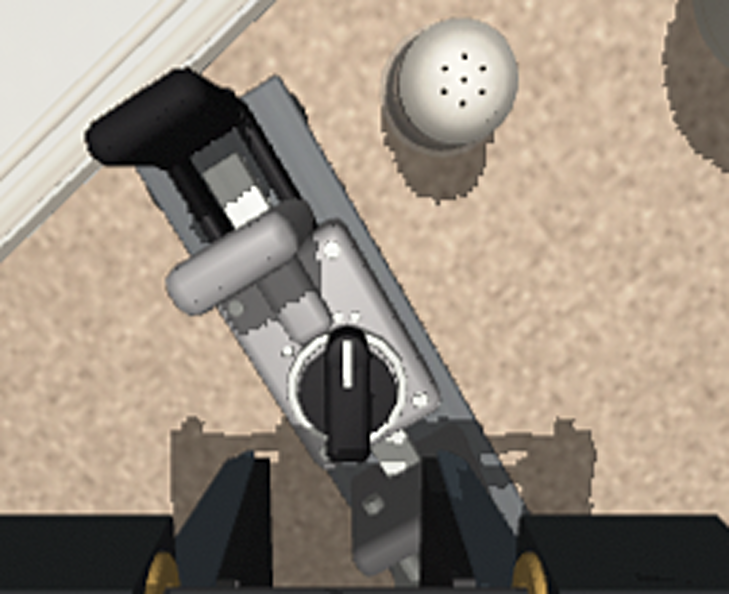

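The bar's steel line points straight up in the image, aligned with the tool, so it's at 60°. I'll check its height, then go behind the trigger.

Call:
send_rows(commands=[[[0,0.4,-0.3,-0.025,0,0],[0,0.8,-0.6,-0.05,0,0],[0,1,-0.7,-0.075,0,0],[0,1,-0.7,-0.0845,0,0],[0,1,-0.7,-0.0845,0,0]]], jaw=1, force=40)

```text
time_s: 8.98
ee_pos: [642.0, 210.9, 166.1]
ee_rot: [-108.9, 89.8, -164.1]
force: [-0.8, -0.8, -0.1]
gripper_width: 0.2
```

Run:
```python
from h import *
s=env.state();R,p=tool(s);M=R.as_matrix();print(p.round(2),np.degrees(np.arctan2(M[1,1],M[0,1])),s["gripper_width"],s["qpos"].round(1))
print(R.inv().apply(np.array([664,214.2,88])-p))
c=env.get_calibration("wrist");im,d=env.grab_frame("wrist");cv2.imwrite("pics/w4.png",im[...,::-1]);np.save("w4.npy",d)
q=w2px(c,[549.2,134,86]);print(q)
u,v=q.astype(int);print([px2w(c,a,b,depth=d[b,a]).round(1) for a in(u-3,u,u+3) for b in (v-2,v+2)])
c=env.get_calibration("top");q=w2px(c,[549.2,134,86]);d=np.load("top3.npy");u,v=q.round().astype(int);print(q,[px2w(c,u,b,depth=d[b,u]).round(1) for b in (v-1,v,v+1)])
```

```text
[642.01 210.95 166.11] 34.77228603732774 0.218264850216538 [17.2 29.2 79.1  0.  71.8 72.4]
[78.03684375 20.14476516  9.94337338]
[289.86750495 338.38991105]
[array([661.9, 223.3, 269.3]), array([662.5, 223.8, 271.8]), array([663.2, 223.4, 270.8]), array([662.9, 223.3, 271.9]), array([663.4, 222.7, 270.5]), array([663.7, 223. , 272.5])]
[240.08678009 214.66546637] [array([515.6, 118.6, 355. ]), array([514.7, 118.9, 350.5]), array([513.9, 119.1, 345.5])]
```

View pics/w4.png

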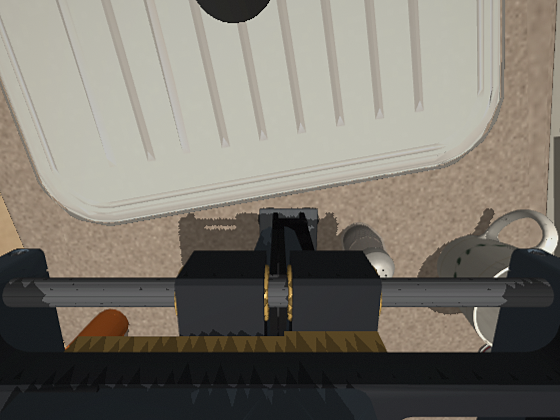

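Run:
```python
from h import *
d=np.load("wrist3.npy")
# w3 pose: camera look is 0.964 down; ray (278,208) ~ optical axis
for v in (200,208,216): print(v,(167.3+170.8-0.964*d[v,278]*(1-(v-208.8)/315.6*0.277*-1)).round(1) if False else (167.3+170.8-d[v,278]*(0.964+0.267*(v-208.8)/315.6)).round(1))
im,dd=env.grab_frame("side");cv2.imwrite("pics/side4.png",im[...,::-1])
cv2.imwrite("pics/side4c.png",cv2.resize(im[185:285,225:365,::-1],None,fx=5,fy=5,interpolation=cv2.INTER_CUBIC))
```

```text
200 91.1
208 85.8
216 81.8
```

View pics/side4c.png

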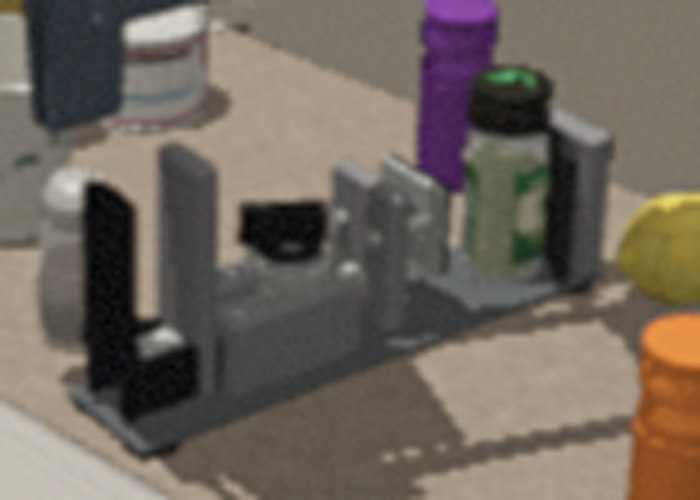

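Side crop: the knob is broadside at (283,230) with its top at about 86 mm, so it's up in drive. Next I go behind the trigger and down.

Call:
send_rows(commands=[[[0,0.2,0.1,0,0,0],[0.1,0.2,0.1,0,0,0],[0.5,0.2,0.1,0,0,0],[0.78,0.2,0.1,0,0,0],[0.78,0.2,0.1,0,0,0],[0.78,0.2,0.1,0,0,0]]])

```text
time_s: 9.82
ee_pos: [664.9, 214.3, 91.0]
ee_rot: [77.3, 89.9, 22.1]
force: [-0.4, -0.3, 0.8]
gripper_width: 0.4
```

Run:
```python
from h import *
s=env.state();R,p=tool(s);M=R.as_matrix();print(s["time_s"],p.round(2),np.degrees(np.arctan2(M[1,1],M[0,1])),s["force"],M.round(3))
print(R.inv().apply(np.array([634.5,193.6,88])-p))
im,dd=env.grab_frame("side");cv2.imwrite("pics/side5c.png",cv2.resize(im[145:285,215:365,::-1],None,fx=4,fy=4,interpolation=cv2.INTER_CUBIC))
```

```text
9.825 [664.91 214.26  90.98] 34.788705742377346 [-0.36496375 -0.27369161  0.78789467] [[ 0.001  0.821  0.571]
 [ 0.001  0.571 -0.821]
 [-1.     0.001  0.   ]]
[  2.93261266 -36.76950795  -0.38216246]
```

View pics/side5c.png

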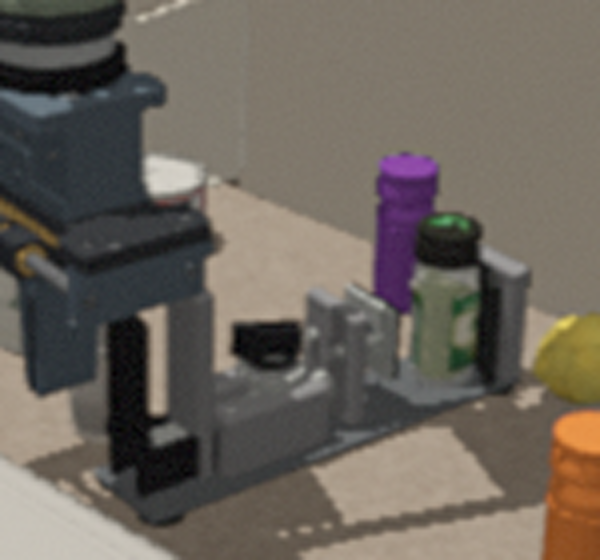

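Call:
send_rows(commands=[[[0,-0.1,-0.004,0,0,0],[0,-0.18,-0.004,0,0,0],[0,-0.18,-0.004,0,0,0]]])

```text
time_s: 10.25
ee_pos: [649.5, 203.9, 90.8]
ee_rot: [79.0, 89.9, 23.8]
force: [0.3, 0.2, 0.3]
gripper_width: 0.2
```

Call:
send_rows(commands=[[[0,-0.02,0,0,0,0],[0,-0.04,0,0,0,0],[0,-0.04,0,0,0,0]]])

```text
time_s: 10.62
ee_pos: [647.2, 202.4, 90.6]
ee_rot: [79.0, 89.9, 23.8]
force: [2.9, 1.5, 3.0]
gripper_width: -0.0
```

Call:
send_rows(commands=[[[0,-0.02,0,0,0,0],[0,-0.04,0,0,0,0],[0,-0.04,0,0,0,0]]])

```text
time_s: 11.0
ee_pos: [643.8, 200.0, 90.5]
ee_rot: [80.3, 89.9, 25.1]
force: [4.1, 3.9, 3.8]
gripper_width: 0.5
```

Call:
send_rows(commands=[[[0,-0.02,0,0,0,0],[0,-0.04,0,0,0,0],[0,-0.04,0,0,0,0]]])

```text
time_s: 11.38
ee_pos: [642.4, 199.0, 90.7]
ee_rot: [83.4, 89.6, 28.2]
force: [9.4, 6.8, 1.2]
gripper_width: 0.4
```

Call:
send_rows(commands=[[[0,-0.02,0,0,0,0],[0,-0.04,0,0,0,0],[0,-0.06,0,0,0,0],[0,-0.06,0,0,0,0]]])

```text
time_s: 11.88
ee_pos: [637.6, 195.6, 90.7]
ee_rot: [83.5, 89.6, 28.2]
force: [8.5, 5.8, 0.7]
gripper_width: 0.5
```

Call:
send_rows(commands=[[[0,-0.02,0,0,0,0],[0,-0.04,0,0,0,0],[0,-0.06,0,0,0,0],[0,-0.06,0,0,0,0]]])

```text
time_s: 12.38
ee_pos: [632.8, 192.3, 90.7]
ee_rot: [83.3, 89.5, 28.1]
force: [9.2, 6.2, 1.6]
gripper_width: 0.1
```

Call:
send_rows(commands=[[[0,-0.02,0,0,0,0],[0,-0.04,0,0,0,0],[0,-0.04,0,0,0,0]]])

```text
time_s: 12.75
ee_pos: [629.7, 190.1, 90.7]
ee_rot: [83.3, 89.5, 28.1]
force: [9.1, 5.8, 0.7]
gripper_width: 0.2
```

```bash
cat >> h.py <<'E'
U=np.array([-.821,-.571,0])
def st():
    s=env.state();p=np.array(s["ee_pos"]);print("t",s["time_s"],"travel",(16+(p-[634.5,193.6,0])@U).round(2) if False else round(16+float((p[:2]-[634.5,193.6])@U[:2]),2),"F",round(-float(s["force"]@U),2),"z",round(p[2],1),s["force"].round(1))
def snap(n):
    im,dd=env.grab_frame("side");cv2.imwrite(f"pics/{n}.png",cv2.resize(im[185:275,260:365,::-1],None,fx=7,fy=6,interpolation=cv2.INTER_CUBIC))
E
python3 -c "
from h import *
st();snap('s6')"
```

```text
t 12.75 travel 21.99 F 10.78 z 90.7 [9.1 5.8 0.7]
```

View pics/s6.png

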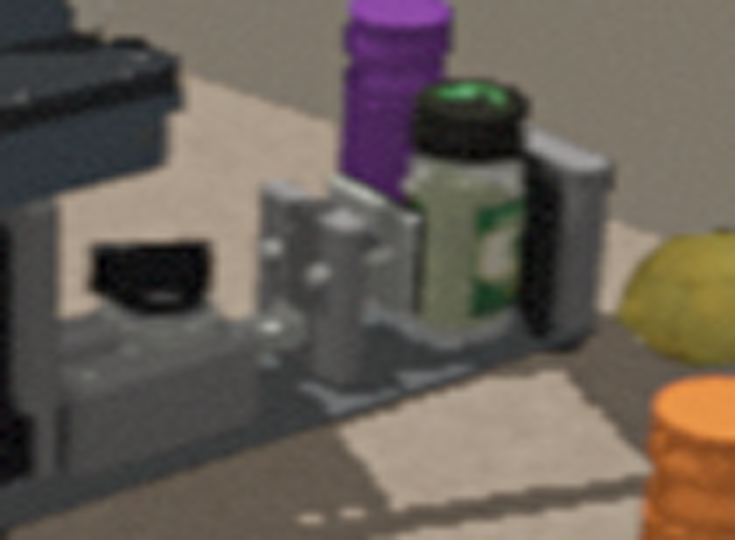

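Call:
send_rows(commands=[[[0,-0.01,0,0,0,0],[0,-0.02,0,0,0,0],[0,-0.02,0,0,0,0]]])

```text
time_s: 13.18
ee_pos: [628.2, 189.0, 90.7]
ee_rot: [83.3, 89.5, 28.1]
force: [8.8, 7.8, -0.8]
gripper_width: 0.6
```

```bash
python3 -c "
from h import *
st()"
```

```text
t 13.175 travel 23.76 F 11.68 z 90.7 [ 8.8  7.8 -0.8]
```

Call:
send_rows(commands=[[[0,0.1,0,0,0,0],[0,0.2,0,0,0,0],[0,0.26,0,0,0,0],[0,0.26,0,0,0,0],[0,0.26,0,0,0,0]]])

```text
time_s: 13.8
ee_pos: [647.8, 202.8, 89.9]
ee_rot: [84.4, 89.8, 29.2]
force: [7.9, 4.3, 0.2]
gripper_width: 0.8
```

```bash
python3 -c "
from h import *
st();snap('s7')"
```

```text
t 13.8 travel -0.21 F 8.95 z 89.9 [7.9 4.3 0.2]
```

View pics/s7.png

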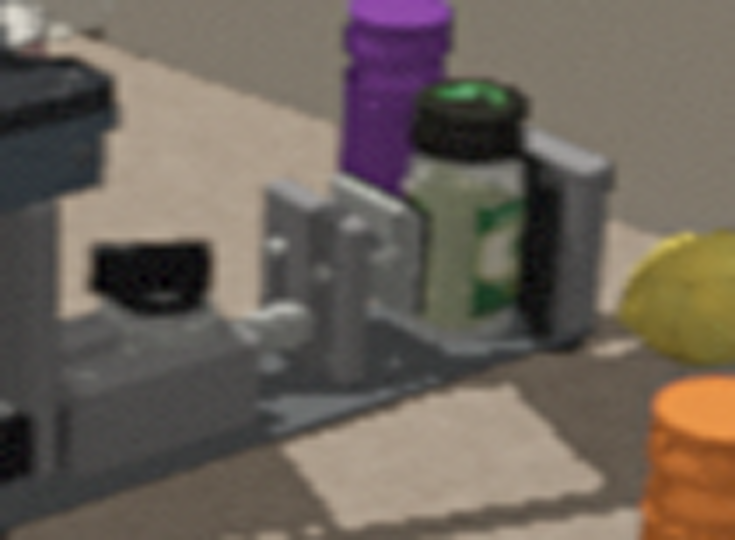

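Call:
send_rows(commands=[[[0,0.02,0,0,0,0],[0,0.02,0,0,0,0]]])

```text
time_s: 14.1
ee_pos: [648.1, 203.1, 89.8]
ee_rot: [-81.7, 90.0, -136.9]
force: [3.9, 2.1, 2.6]
gripper_width: 0.5
```

```bash
python3 -c "
from h import *
st();im,dd=env.grab_frame('top');cv2.imwrite('pics/t7.png',cv2.resize(im[155:305,190:320,::-1],None,fx=4,fy=4,interpolation=cv2.INTER_CUBIC));np.save('t7.npy',dd)"
```

```text
t 14.1 travel -0.6 F 4.43 z 89.8 [3.9 2.1 2.6]
```

View pics/t7.png

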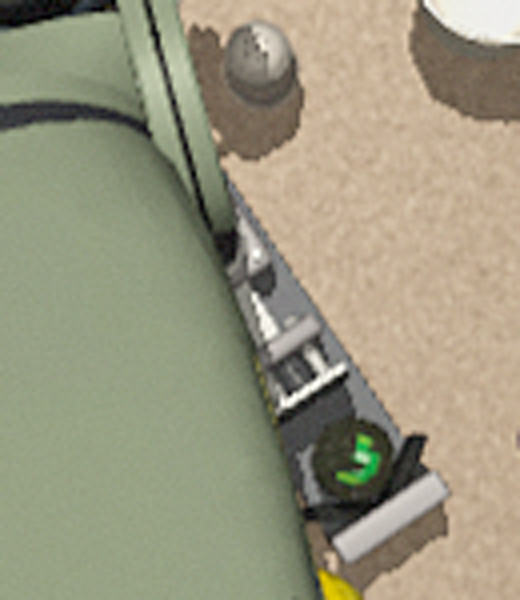

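```bash
cat >> h.py <<'E'
def topgap(n,show=True):
    c=env.get_calibration("top");im,d=env.grab_frame("top");cv2.imwrite(f"pics/{n}.png",cv2.resize(im[205:305,240:320,::-1],None,fx=6,fy=6,interpolation=cv2.INTER_CUBIC))
    A=[]
    for v in range(215,300):
        for u in range(245,310):
            if d[v,u]>0:
                p=px2w(c,u,v,depth=d[v,u]);A.append([(p[:2]-[549.2,134])@U[:2],(p[:2]-[549.2,134])@np.array([.571,-.821]),p[2]])
    A=np.array(A);A=A[abs(A[:,1])<26]
    k=A[(A[:,2]>105)&(A[:,2]<118)];k=k[abs(k[:,1])<22];print("cap along/lat min max",k[:,:2].min(0).round(1),k[:,:2].max(0).round(1))
    q=A[(A[:,2]>70)&(A[:,2]<90)&(A[:,0]>30)&(A[:,0]<k[:,0].min()+8)]
    h,e=np.histogram(q[:,0],np.arange(30,112,2));print([(int(a),int(b)) for a,b in zip(e,h) if b]);return A
E
python3 -c "
from h import *
topgap('t8')"
```

```text
cap along/lat min max [113.1 -17.5] [152.3  21.7]
[(58, 9), (60, 14), (62, 16), (64, 18), (66, 19), (68, 17), (70, 16), (78, 1), (88, 12), (90, 17), (92, 23), (94, 22), (96, 13)]
```

Call:
send_rows(commands=[[[0,-0.04,0,0,0,0],[0,-0.08,0,0,0,0],[0,-0.12,0,0,0,0],[0,-0.16,0,0,0,0],[0,-0.2,0,0,0,0],[0,-0.22,0,0,0,0],[0,-0.22,0,0,0,0],[0,-0.22,0,0,0,0]]])

```text
time_s: 15.2
ee_pos: [632.8, 192.3, 90.0]
ee_rot: [84.7, 89.6, 29.4]
force: [9.9, 7.1, -1.2]
gripper_width: 0.8
```

```bash
python3 -c "
from h import *
st();topgap('t9');st()"
```

```text
t 15.2 travel 18.12 F 12.17 z 90.0 [ 9.9  7.1 -1.2]
cap along/lat min max [114.8 -17.5] [153.9  21.7]
[(76, 4), (78, 15), (80, 16), (82, 16), (84, 16), (86, 17), (88, 13), (106, 15), (108, 20)]
t 15.25 travel 18.14 F 12.17 z 90.0 [10.2  6.7 -2.4]
```

View pics/t9.png

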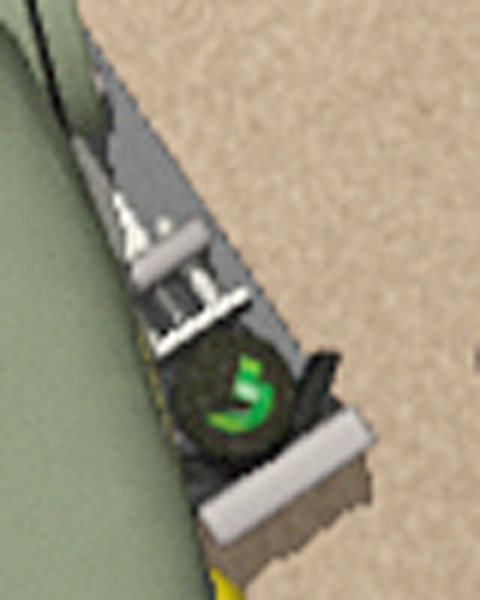

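Call:
send_rows(commands=[[[0,-0.02,0,0,0,0],[0,-0.04,0,0,0,0],[0,-0.04,0,0,0,0],[0,-0.04,0,0,0,0]]])

```text
time_s: 15.75
ee_pos: [630.3, 190.6, 90.1]
ee_rot: [84.7, 89.4, 29.5]
force: [12.3, 7.6, -3.2]
gripper_width: 0.3
```

```bash
python3 -c "
from h import *
st();topgap('t10');st()"
```

```text
t 15.75 travel 21.14 F 14.44 z 90.1 [12.3  7.6 -3.2]
cap along/lat min max [114.8 -17.5] [154.1  21.9]
[(80, 12), (82, 16), (84, 15), (86, 17), (88, 15), (90, 17), (92, 4), (102, 1), (106, 15), (108, 20)]
t 15.8 travel 21.11 F 14.65 z 90.1 [12.1  8.3 -4.2]
```

View pics/t10.png

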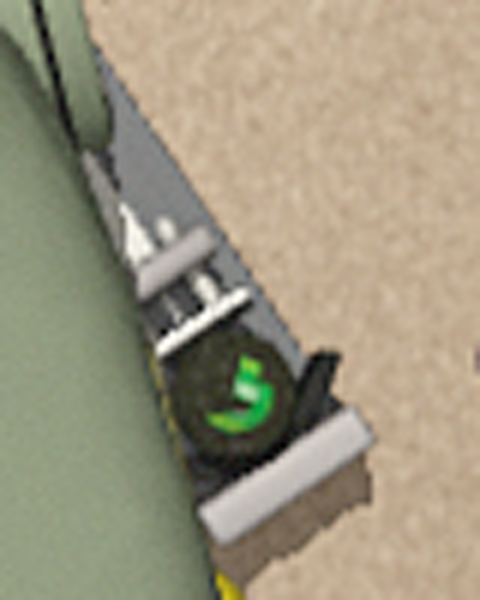

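Jar seated (cap did not move) and the pad is pushed about 3 mm in: jaw advanced 3 mm with the pad still, and force is up 2.3 N. Return for a third stroke.

Call:
send_rows(commands=[[[0,0.1,0,0,0,0],[0,0.2,0,0,0,0],[0,0.26,0,0,0,0],[0,0.26,0,0,0,0],[0,0.26,0,0,0,0],[0,0.26,0,0,0,0]]])

```text
time_s: 16.55
ee_pos: [649.2, 203.8, 89.9]
ee_rot: [85.9, 89.8, 30.7]
force: [5.9, 4.0, -1.5]
gripper_width: 0.4
```

```bash
python3 -c "
from h import *
st();topgap('t11');st()"
```

```text
t 16.55 travel -1.85 F 7.18 z 89.9 [ 5.9  4.  -1.5]
cap along/lat min max [114.8 -17.5] [153.9  21.9]
[(80, 11), (82, 22), (84, 17), (86, 22), (88, 19), (90, 23), (92, 15), (106, 18), (108, 24)]
t 16.6 travel -1.84 F 6.96 z 89.9 [6.  3.5 0.2]
```

Call:
send_rows(commands=[[[0,0.03,0,0,0,0],[0,0.03,0,0,0,0],[0,0.03,0,0,0,0]]])

```text
time_s: 16.98
ee_pos: [649.3, 204.3, 89.2]
ee_rot: [-106.0, 89.8, -161.2]
force: [0.5, 0.0, 0.0]
gripper_width: 0.5
```

```bash
python3 -c "
from h import *
st()"
```

```text
t 16.975 travel -2.3 F 0.45 z 89.2 [0.5 0.  0. ]
```

Call:
send_rows(commands=[[[0,-0.04,0,0,0,0],[0,-0.08,0,0,0,0],[0,-0.09,0,0,0,0],[0,-0.09,0,0,0,0],[0,-0.09,0,0,0,0]]])

```text
time_s: 17.6
ee_pos: [647.7, 203.0, 89.8]
ee_rot: [87.0, 89.3, 31.7]
force: [12.1, 8.3, -9.3]
gripper_width: 0.5
```

```bash
python3 -c "
from h import *
st()"
```

```text
t 17.6 travel -0.17 F 14.62 z 89.8 [12.1  8.3 -9.3]
```

Call:
send_rows(commands=[[[0,-0.015,0,0,0,0],[0,-0.03,0,0,0,0],[0,-0.03,0,0,0,0],[0,-0.03,0,0,0,0]]])

```text
time_s: 18.1
ee_pos: [645.8, 201.7, 89.9]
ee_rot: [86.7, 89.2, 31.5]
force: [12.7, 9.8, -9.4]
gripper_width: 0.6
```

```bash
python3 -c "
from h import *
st();topgap('t12');st()"
```

```text
t 18.1 travel 2.06 F 16.06 z 89.9 [12.7  9.8 -9.4]
cap along/lat min max [114.8 -17.5] [154.   21.9]
[(84, 10), (86, 19), (88, 15), (90, 22), (92, 20), (94, 19), (96, 15), (106, 17), (108, 25)]
t 18.15 travel 2.03 F 16.58 z 89.9 [13.5  9.7 -9.9]
```

View pics/t12.png

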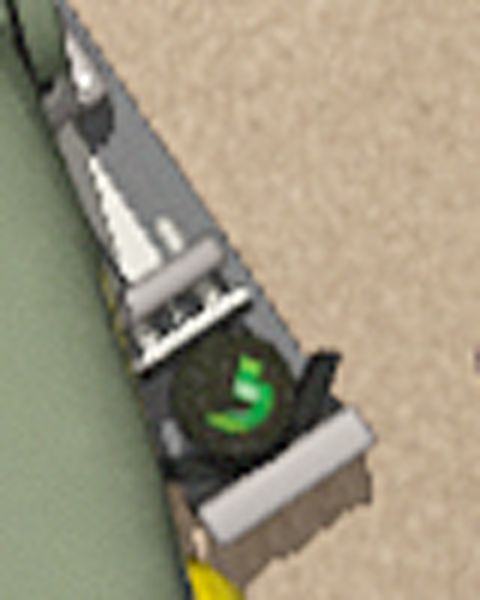

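Jaw is 4 mm further on, so the pad is in about 7 mm. The force agrees: 16.3−10.7=5.6 N, or 7 mm. Push a little more.

Call:
send_rows(commands=[[[0,-0.01,0,0,0,0],[0,-0.02,0,0,0,0],[0,-0.025,0,0,0,0],[0,-0.025,0,0,0,0],[0,-0.025,0,0,0,0]]])

```text
time_s: 18.77
ee_pos: [644.2, 200.6, 89.9]
ee_rot: [86.6, 89.1, 31.3]
force: [13.1, 10.2, -9.9]
gripper_width: 0.6
```

```bash
python3 -c "
from h import *
st();topgap('t13');st();snap('s13')"
```

```text
t 18.775 travel 4.05 F 16.55 z 89.9 [13.1 10.2 -9.9]
cap along/lat min max [114.8 -17.5] [153.9  21.7]
[(86, 10), (88, 18), (90, 19), (92, 19), (94, 19), (96, 22), (98, 10), (106, 16), (108, 25)]
t 18.825 travel 4.07 F 14.65 z 90.0 [11.7  8.9 -9.9]
```

View pics/t13.png

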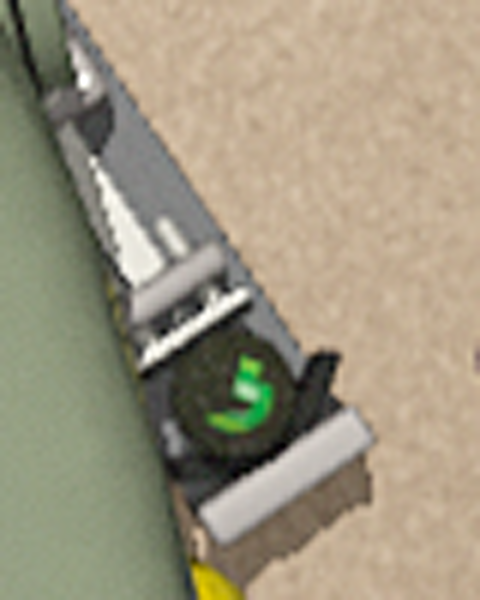

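View pics/s13.png

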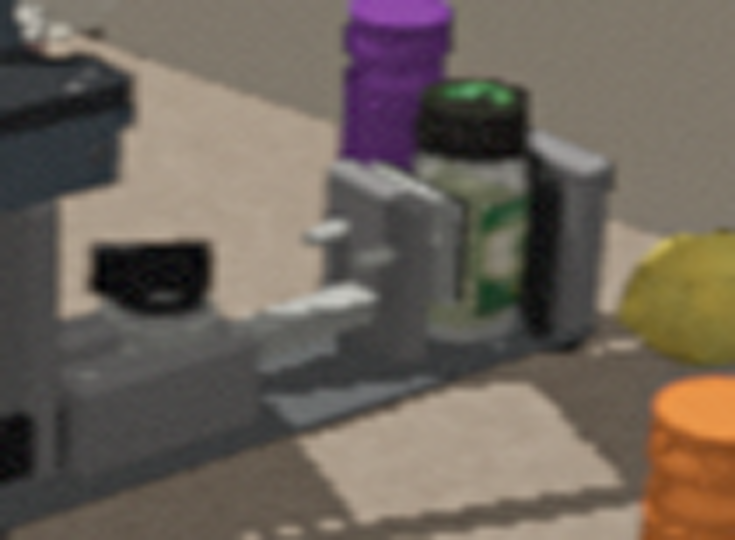

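Call:
send_rows(commands=[[[0,0,0,0,0,0],[0,0,0,0,0,0],[0,0,0,0,0,0],[0,0,0,0,0,0],[0,0,0,0,0,0],[0,0,0,0,0,0],[0,0,0,0,0,0],[0,0,0,0,0,0]]])

```text
time_s: 19.88
ee_pos: [644.1, 200.5, 89.9]
ee_rot: [86.6, 89.1, 31.4]
force: [12.2, 9.9, -10.0]
gripper_width: 0.0
```

```bash
python3 -c "
from h import *
st();topgap('t14');st()"
```

```text
t 19.875 travel 4.15 F 15.69 z 89.9 [ 12.2   9.9 -10. ]
cap along/lat min max [114.8 -17. ] [154.6  21.8]
[(86, 8), (88, 17), (90, 20), (92, 20), (94, 18), (96, 23), (98, 10), (106, 16), (108, 25)]
t 19.925 travel 4.18 F 15.2 z 90.0 [12.3  9.  -9.6]
```

```bash
python3 -c "
from h import *
print(env.job_done());st()"
```

```text
the job is handed in; nothing more can be done
None
the job is handed in; nothing more can be done
```

I handed the job in at about 20 s, with the arm still holding the trigger pressed and the jar gripped in the V; no verdict was reported.

- **Selector:** I gripped the knob, pressed it down 7 mm, turned it 60° clockwise and let it spring up. The pictures showed the bar turned 60° and its top back at about 86 mm, so it is up in drive.
- **Pumping:** It took three trigger strokes. The first two closed the gap and seated the jar, with the pad in about 3 mm. The third took it to about 9 mm.
- **Last checks:** Over about 1 s of holding, jaw, jar and push stayed steady. The jaw plate sat 27 mm further on than before the second stroke, which puts the pad about 9 mm in. The jar's cap had not moved since the second stroke and the jar looked upright.
- **Trigger travel:** About 6 mm. My first zero was about 2 mm off, which showed when contact was lost on the third return; the raw reading was 4.2 mm. The jaw moved about 6 mm in that stroke, which supports the corrected figure.
- **Push force:** 15–16 N at the end, a little below the roughly 18 N expected for 9 mm, so the pad could be nearer 6 mm by force alone. It also carried about 10 N of vertical load that I didn't resolve. I did not measure the jar's distance from the seat directly.

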